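# Set up a batch of heels for inspection under the swing-arm magnifier

## Robot

A 6-joint arm with a two-finger parallel gripper is mounted at the origin on the work surface. World frame = base frame: x ahead of the robot, y to its left, z up, the work surface at z = 0. Lengths are in m, angles in rad, forces in N, time in s.
With the tool pointing down it reaches from about 0.375 to 0.975 m from the base axis. Payload 3.8 kg.
Tool frame: the origin (TCP) lies between the finger pads; the fingertips stand 8 mm ahead of it and the grasp point (between the pads) lies 11 mm behind it; z points along the fingers, y is the direction in which the jaws open and shut (so a half turn about z gives the same grasp; the last joint's range is limited). The gripper opens to 85 mm and grips with 20 to 120 N. Pads are 22 mm wide; open, the fingers measure 114 mm over their backs; the gripper's body (76 mm by 85 mm) begins 54 mm behind the grasp point. The pads swing forward as they close: fully open they stand 13 mm farther back than shut.
Start: joints at [1.154, 0.264, 1.604, -0, 1.274, -0.037], TCP at [0.25, 0.627, 0.239] pointing down, gripper open.
Joint ranges: [-2.63, 2.63], [-0.94, 2.18], [0.31, 2.57], [-1.31, 4.45], [0, 2.66], [-2.55, 2.55]. Speed limits (rad/s): [2.57, 2.57, 3.14, 3.14, 3.14, 3.14].

## Interface

Orientations are given as a unit quaternion [w, x, y, z].
In Python, from rig import manip gives the robot as it stands. Calls block until the motion is done:
- manip.move_pose(position, orientation): joint-space move of the TCP to a pose.
- manip.move_straight(position, orientation=None, velocity=0.15, contact_N=None): straight line of the TCP; orientation=None keeps the orientation; velocity is the mean speed in m/s. With contact_N (N) it stops when the force on the tool has changed by that much, and returns True; else False.
- manip.goto_joints(angles): joint-space move.
- manip.release() and manip.grasp(): open the fingers fully, or close them until they stop; the grip force is fixed at half the most.
- manip.sleep(seconds).
- manip.ik(position, orientation): joint angles nearest the present ones, or None.
- manip.state(): the state.
- manip.read_camera(name): name is "scene" or "top" or "wrist"; returns a dict with "pixels" (400x640x3 uint8, red, green, blue), "fx", "fy", "cx", "cy" (pixels), "origin" and "orientation" of the camera in the world; the wrist camera has in their place "T_tool_cam" (4x4, takes a point from camera to tool coordinates, whose origin is the TCP and whose axes are the flange's). Camera axes: x right, y up, looking along -z (the intrinsics and any distortion apply to the point x, -y, -z); pixel columns grow to the right and rows downward; lengths in m; the calibration is good to about 2 mm. A picture is of the moment at which its call begins: read the wrist's pose just before it. There is no depth.
A pose or a line that the arm cannot do raises manip.MotionError and nothing moves.
- manip.close_job(): hands the job in, once; it reports no verdict.
Trained networks look in the newest picture that a camera, given by its name, has taken for a name from the list of things; names that differ only in an ending like _2 or _b are one class to them, and where a whole thing is asked for, a point or a joint stands for the part that bears it (a point fixed in the world has none). Each returns a list of dicts, best first, with "confidence" (0 to 1); they miss things now and then, are a little off and sometimes report something else, mostly with a low value. They report only what shows in the picture. A call takes as long as a camera call. They do not tell look-alikes from the thing itself.
- manip.regions_of(camera, label): "region" (400x640 bool, what is visible of it).
- manip.tip_of(camera, label): "point" ([x, y, z] in m, in the coordinates of the camera as it stood for that picture, good to about 4 mm: a listed point, or the origin of a listed thing).
The state is a dict: "time_s": time; "q": joint angles; "joint_vel": joint speeds; "effort": joint torques, N m; "tool_pos": TCP position; "tool_rot": TCP orientation; "force": force on the tool from outside, world axes, zero at the start; "ft_torque": the same for the moment, N m; "width": opening from 0.0 (shut) to 1.0 (fully open).
Only numpy, scipy, OpenCV 4.12 (cv2) and the standard library are available. Lean on these libraries where they do the work, as an engineer would, in place of code of your own. Each camera call takes 0.05 s, during which the arm holds its last target. There are 200 camera calls.

## Task

Get the loose shoe heels ready for inspection: first swing the magnifier well clear of the sliding tray, and lay every heel flat in the tray, one to a bay. Then push the tray fully home, lock it by pushing the pin through the bracket and the tray's lug until its grip block meets the bracket, and last swing the magnifier back so that the middle of its lens stands right over the middle of the tray. Leave the polish tin and the cork block where they stand.

Things in the scene. Friction and masses are not known exactly. Their poses are not given: they have to be found in the camera images.
- heel1: A loose shoe heel, D-shaped block of stacked tan lifts: 46 mm wide (its y, flat parallel sides), 49 mm long (its x, from -26 at the straight breast to +23 at the round back), 32 mm high, about 60 g. Origin at mid height, on the axis of the round back. Starts upright on the table. May be absent (then None). All heels are alike.
- heel2: Another such heel, same size and axes as heel1; may be absent.
- heel3: Another such heel, same size and axes as heel1; may be absent.
- heel4: Another such heel, same size and axes as heel1; may be absent.
- track: Fixed aluminium base plate on the table, 210 x 360 mm, 12 mm thick, turned by up to 0.12 rad. Its y axis is the direction in which the tray slides home, x points away from the robot, z up. Origin on the table; the plate covers x -125 to +85 and y -180 to +180 mm.
- tray (a joint): Slide of the tray along the track's +y, in m: near 0 (0 to 0.025) at the start, 0.150 at the stop, fully home. Held by about 2.5 N of friction, stays where it is left.
- tray_mid (a point): Centre of the tray's inner floor, 23 mm above the table, where its dividers cross (axes as the track's). Light wooden tray, 138 mm (x) by 170 mm (y) outside, all walls 5 mm thick. Walls and the two dividers stand 12 mm above the floor and make 4 bays of 61 x 77 mm, centred at x = +-33, y = +-41 mm from here.
- lug_hole (a point): Near (-x) mouth of the 12 mm hole through the steel lug on the tray's front side, 55 mm above the table, 97 mm in front of the tray's middle. The lug is 10 mm thick (x), 36 mm wide, up to 75 mm above the table, and moves with the tray.
- tray_knob (a point): Top centre of the tray's wooden pull knob: an upright round post, 24 mm in diameter, its top 75 mm and its foot 25 mm above the table, 125 mm from the tray's middle on the -y side (40 mm clear of the tray's end wall up to its axis).
- bracket_hole (a point): Centre of the near (-x) mouth of the 12 mm hole through the fixed steel bracket at the front of the track, 55 mm above the table (axes as the track's, the hole runs along x). The bracket is 10 mm thick, 36 mm wide and 75 mm high. With the tray fully home, the hole in the tray's lug is in line with it, from 20 to 30 mm beyond this mouth.
- pin: Locking pin: aluminium grip block 50 mm long, 24 x 24 mm in section, with a round-nosed steel rod 8 mm in diameter standing out 46 mm from its end. 90 g. Origin at the root of the rod (middle of the block's end face); x along the rod towards its tip, the block from x = -50 mm to 0. It lies on the table with the rod pointing roughly away from the robot, its axis 12 mm up.
- pin_tip (a point): The tip of the pin's rod, 46 mm from the root along x.
- lens (a point): Centre of the round lens, 200 mm above the table. Its own x axis points level along the arm to the swing axis, which is 250 mm away (about straight across the tray from the robot); z up. Its white frame is 120 mm in diameter, 18 mm thick; frame and arm fill the heights 191 to 209 mm. At the start it hangs over the tray.
- lens_grip (a point): Top centre of the arm's black grip: an upright round stub 22 mm in diameter on a tab just outside the lens frame, 327 mm from the swing axis, from 205 to 255 mm above the table. The arm swings level about its fixed post beyond the track, over 1 rad either way from straight across the tray; friction (0.6 N m) holds it where it is released.
- tin: Bystander: small dark polish tin, 38 mm in diameter, 24 mm high, near the heels on the right. Origin under its centre.
- sander: Bystander: cork sanding block, 75 x 40 x 30 mm, on the left beyond the pin, about under where the magnifier may be swung. Origin under its centre.
Mind the look-alikes: they are no part of the job. Several things look just like the pin: the one meant starts nearest to the robot's base.

How it is judged:
On the way, in this order (a step that is already met when the one before it is completed fails the run):
1. The magnifier is swung well clear of the tray (lens centre more than 160 mm aside of the tray's middle) (horizontal distance between lens and tray_mid above 0.16 m), for 0.2 s.
2. Every heel present lies flat in a bay of the tray (x of heel1 in the frame of tray_mid between -0.05 and 0.05 m and y of heel1 in the frame of tray_mid between -0.065 and 0.065 m and z of each of heel1, heel2, heel3, heel4 in the frame of tray_mid below 0.0195 m and angle between the z axis of each of heel1, heel2, heel3, heel4 and the z axis of tray_mid, either way round below 0.1 rad and x of heel2 in the frame of tray_mid between -0.05 and 0.05 m and y of heel2 in the frame of tray_mid between -0.065 and 0.065 m and x of heel3 in the frame of tray_mid between -0.05 and 0.05 m and y of heel3 in the frame of tray_mid between -0.065 and 0.065 m and x of heel4 in the frame of tray_mid between -0.05 and 0.05 m and y of heel4 in the frame of tray_mid between -0.065 and 0.065 m), for 0.3 s.
3. The tray is fully home (value of joint tray above 0.146 m), for 0.2 s.
4. The pin is through the bracket and the lug (x of pin_tip in the frame of bracket_hole above 0.036 m and y of pin_tip in the frame of bracket_hole between -0.01 and 0.01 m and z of pin_tip in the frame of bracket_hole between -0.012 and 0.012 m and angle between the x axis of pin and the x axis of bracket_hole, either way round below 0.3 rad and value of joint tray above 0.146 m), for 0.2 s.
5. The lens stands over the middle of the tray (horizontal distance between lens and tray_mid below 0.02 m), for 0.2 s.
At the end, for the whole second after the job is handed in: All heels present flat (0.1 rad) on tray bay floors; tray within 4 mm of its home stop; pin through bracket and lug, its block within 10 mm of the bracket; lens centre within 20 mm horizontally of the tray middle; all released and at rest (all of step 2 and all of step 4 and horizontal distance between lens and tray_mid below 0.02 m and linear speed of each of pin, heel1, heel2, heel3, heel4 below 0.02 m/s); the robot touches nothing.
It fails at once if The polish tin or the cork block is shifted by more than 30 mm (distance of any of tin, sander from where it was at the start of the episode above 0.03 m).
Of heel1, heel2, heel3, heel4 only 3 to 4 are there at a start; the rules pass over those that are not, and their reading is None.
At some moment in a run one of heel1, heel2, heel3, heel4 may be knocked a few centimetres aside while the robot is not near it.
Once in a run the grip may slacken for a moment while it holds something.
It also fails if it takes over 200 s, if anything falls off the work surface, if the arm or the gripper's body presses on something with over 40 N, if the wrist force passes 120 N, or if a joint passes its speed limit or range.

## Working session

There is one attempt and no reset: what is moved stays moved. The work goes in short steps, each a Python script; the robot and the scene stay as the last script left them, time stands still between calls to the robot, and variables do not carry over. Pictures are saved under pics/ and viewed, about 12 in all and at most 16, crops included, and the job is handed in when it is done.

```bash
ls; mkdir -p pics
cat > h.py <<'E'
import numpy as np, cv2
from scipy.spatial.transform import Rotation as R
from rig import manip as m
def rot(q): return R.from_quat([q[1],q[2],q[3],q[0]])
def quat(r):
    x=r.as_quat(); return [x[3],x[0],x[1],x[2]]
def down(yaw):  # tool z down, jaws (tool y) along direction yaw+90deg; tool x along yaw
    return quat(R.from_euler('z',yaw)*R.from_euler('x',np.pi))
def cam(name):
    s=m.state(); c=m.read_camera(name)
    if name=='wrist':
        T=np.eye(4);T[:3,:3]=rot(s['tool_rot']).as_matrix();T[:3,3]=s['tool_pos'];T=T@np.array(c['T_tool_cam'])
    else:
        T=np.eye(4);T[:3,:3]=rot(c['orientation']).as_matrix();T[:3,3]=c['origin']
    c['T']=T; return c
def save(c,fn,crop=None,sc=1):
    im=c['pixels'][:,:,::-1]
    if crop: im=im[crop[1]:crop[3],crop[0]:crop[2]]
    im=cv2.resize(im,None,fx=sc,fy=sc,interpolation=cv2.INTER_CUBIC)
    cv2.imwrite('pics/'+fn,im)
def pts(c,name,label):
    T=c['T']; return [(round(d['confidence'],2),(T[:3,:3]@np.array(d['point'])+T[:3,3]).round(4)) for d in m.tip_of(name,label)]
def px(c,p):
    T=np.linalg.inv(c['T']); v=T[:3,:3]@np.array(p)+T[:3,3]
    return (round(c['cx']+c['fx']*v[0]/-v[2]),round(c['cy']+c['fy']*(-v[1])/-v[2]))
def ray(c,u,v,z):
    d=c['T'][:3,:3]@np.array([(u-c['cx'])/c['fx'],-(v-c['cy'])/c['fy'],-1]);o=c['T'][:3,3]
    return o+d*(z-o[2])/d[2]
E
python3 - <<'E'
from h import *
for n in ['scene','top']:
    c=cam(n); save(c,n+'0.png'); print(n,c['origin'],c['orientation'],c['fx'],[k for k in c])
    for l in ['heel1','pin','tray_mid','lug_hole','tray_knob','bracket_hole','pin_tip','lens','lens_grip','tin','sander','track']:
        print(l,[(a,p.tolist(),px(c,p)) for a,p in pts(c,n,l)])
print(m.state())
E
```

```text
pics
scene [ 1.21512473 -0.00280532  1.10422968] [0.66666393 0.19736896 0.20323693 0.68941965] 434.9631512936109 ['pixels', 'fx', 'fy', 'cx', 'cy', 'origin', 'orientation', 'T']
heel1 [(0.87, [0.4486, -0.2975, 0.0127], (234, 174)), (0.61, [0.6102, -0.3465, 0.0129], (209, 220)), (0.57, [0.5162, -0.4466, 0.0147], (181, 191))]
pin [(0.77, [0.4332, 0.4397, 0.0145], (475, 177)), (0.52, [0.5964, 0.4364, 0.0139], (482, 223)), (0.47, [0.6172, 0.2938, -0.0], (432, 231)), (0.45, [0.4408, 0.288, 0.0127], (425, 178))]
tray_mid [(0.85, [0.5989, -0.0501, 0.0218], (312, 218))]
lug_hole []
tray_knob [(0.81, [0.5989, -0.1751, 0.072], (267, 207))]
bracket_hole [(0.58, [0.4817, 0.0708, 0.0534], (355, 179)), (0.19, [0.6182, 0.2929, -0.0007], (432, 231))]
pin_tip [(0.73, [0.4887, 0.2917, 0.013], (428, 191)), (0.64, [0.7319, 0.2679, 0.016], (428, 265)), (0.54, [0.6112, 0.4682, 0.0095], (494, 229))]
lens [(0.73, [0.646, -0.0629, 0.1981], (305, 199)), (0.49, [0.5112, -0.446, 0.0173], (182, 189)), (0.32, [0.5994, -0.0548, 0.0219], (311, 218))]
lens_grip [(0.67, [0.5765, -0.1033, 0.2546], (289, 162)), (0.28, 
[... 1668 characters left out ...]
4, 211))]
{'time_s': 1.3, 'q': array([ 1.15414594e+00,  2.63896927e-01,  1.60402322e+00, -2.72423761e-05,
        1.27367740e+00, -3.68901264e-02]), 'joint_vel': array([ 5.80175257e-04,  4.68413398e-04, -2.49714395e-04,  9.68140327e-04,
        3.57200964e-04, -3.87353539e-05]), 'effort': array([-1.26511541e-04, -5.15064096e+01, -3.67717803e+01, -2.04461685e-04,
        9.20930397e-04,  3.94331138e-06]), 'tool_pos': array([0.25022093, 0.62689844, 0.23926923]), 'tool_rot': array([ 1.21401415e-05,  1.88737263e-01,  9.82027619e-01, -5.31520575e-06]), 'force': array([-0.55848709, -0.26324498,  0.74654119]), 'ft_torque': array([-0.02679982, -0.03151538,  0.01602805]), 'width': 1.0003071127899705}
```

View pics/scene0.png

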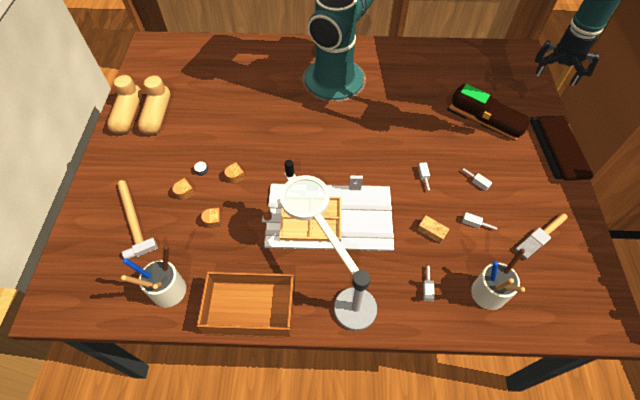

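View pics/top0.png

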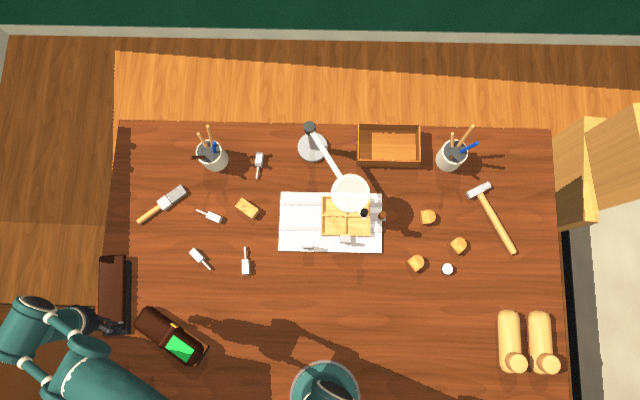

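Pin candidates in the scene picture: (425,178), (475,177), (482,223) and (428,285). The one at (425,178), about (0.44, 0.29), is nearest the base and its rod points away from the robot, so it fits. Three heels are visible, at (234,174), (209,220) and (181,191).

Run:
```python
from h import *
s=cam('scene');a=m.regions_of('scene','track')
t=cam('top');b=m.regions_of('top','track')
# post axis
for z in [0.01]: print('base',ray(s,356,308,z),ray(t,313,147,z))
for z in [.2,.22,.24,.26,.28]: print('top',z,ray(s,362,278,z),ray(t,310,127,z))
for c,r in((s,a),(t,b)):
    v,u=np.nonzero(r[0]['region'])
    P=np.array([ray(c,x,y,0.012)[:2] for x,y in zip(u,v)]).astype(np.float32)
    print(cv2.minAreaRect(P)); 
save(s,'pincrop.png',(400,140,520,320),3)
```

```text
base [0.85394864 0.07298552 0.01      ] [0.85379958 0.06541757 0.01      ]
top 0.2 [0.84902939 0.07361723 0.2       ] [0.85699148 0.0660565  0.2       ]
top 0.22 [0.85712678 0.0719269  0.22      ] [0.84929117 0.06468207 0.22      ]
top 0.24 [0.86522418 0.07023656 0.24      ] [0.84159086 0.06330765 0.24      ]
top 0.26 [0.87332158 0.06854623 0.26      ] [0.83389055 0.06193323 0.26      ]
top 0.28 [0.88141897 0.06685589 0.28      ] [0.82619024 0.0605588  0.28      ]
((0.5691386461257935, -0.010371431708335876), (0.24585895240306854, 0.37737900018692017), 0.6155766844749451)
((0.5798678994178772, -0.010693997144699097), (0.21018731594085693, 0.371823251247406), 0.2710341215133667)
```

View pics/pincrop.png

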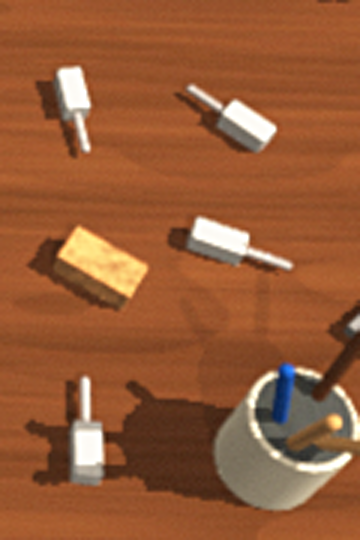

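The crop confirms it: the pin at crop (75,100) is nearest the base, with its rod away from the robot. Now I'll swing the magnifier.

```bash
cat >> h.py <<'E'
POST=np.array([0.854,0.069]); 
def gp(phi,z,r=.327): return [POST[0]-r*np.cos(phi),POST[1]+r*np.sin(phi),z]
def gq(phi): return down(np.pi-phi)
E
python3 - <<'E'
from h import *
p0=np.array(m.state()['tool_pos'])
m.move_straight([.3,.55,.38])
phi=-0.561
m.move_pose(gp(phi,.34),gq(phi)); print(m.state()['q'].round(2))
c=cam('wrist');print(pts(c,'wrist','lens_grip'),pts(c,'wrist','lens'),[p[1] for p in pts(c,'wrist','tray_mid')])
save(c,'w1.png')
m.move_straight(gp(phi,.229),velocity=.1,contact_N=8)
m.grasp(); print(m.state()['width'],m.state()['tool_pos'],m.state()['force'])
for f in np.linspace(phi,.85,8)[1:]:
    m.move_straight(gp(f,.229),gq(f),velocity=.15)
    s=m.state();print(s['tool_pos'].round(3),s['force'].round(1),round(s['width'],3))
E
```

```text
[-0.22  0.05  1.67  0.    1.43 -2.35]
[(0.78, array([ 0.5802, -0.1065,  0.2535]))] [(0.79, array([ 0.6437, -0.0648,  0.2031]))] [array([ 0.599 , -0.0563,  0.0175]), array([0.4881, 0.2935, 0.0125])]
0.2352748747975889 [ 0.57725702 -0.10508802  0.22939506] [-0.41830358  0.18734129  1.07874619]
[ 0.548 -0.046  0.229] [-2.   0.7  4. ] 0.238
[0.531 0.017 0.229] [-5.5  1.9  6.5] 0.242
[0.527 0.084 0.229] [-6.3  2.6  7. ] 0.241
[0.536 0.149 0.229] [-6.6  3.7  6.8] 0.242
[0.559 0.212 0.229] [-6.8  4.9  6.2] 0.237
[0.594 0.268 0.229] [-4.5  5.5  5.6] 0.241
[0.639 0.317 0.229] [-4.3  5.5  4.9] 0.238
```

Run:
```python
from h import *
m.release(); p=m.state()['tool_pos']; m.move_straight([p[0],p[1],.33])
c=cam('top');save(c,'top1.png',(220,120,500,300),2.5)
for l in ['lens','lens_grip','tray_mid','lug_hole','tray_knob','bracket_hole','track','heel1','pin']: print(l,pts(c,'top',l))
# pick direction above heels
m.move_pose([.50,-.34,.36],down(np.pi/2))
c=cam('wrist');save(c,'w2.png')
for l in ['heel1','tin']: print(l,pts(c,'wrist',l))
m.move_pose([.56,-.03,.36],down(np.pi/2))
c=cam('wrist');save(c,'w3.png')
for l in ['heel1','lens','tray_mid','lug_hole','tray_knob','bracket_hole','track']: print(l,pts(c,'wrist',l))
```

```text
lens [(0.96, array([0.6919, 0.2609, 0.1995])), (0.25, array([0.4423, 0.2837, 0.0124])), (0.24, array([ 0.5124, -0.4492,  0.0189]))]
lens_grip [(0.67, array([0.6378, 0.3145, 0.2576])), (0.45, array([ 6.015e-01, -3.000e-04, -1.900e-03]))]
tray_mid [(0.81, array([ 0.6042, -0.057 ,  0.0217]))]
lug_hole [(0.9, array([ 0.5057, -0.0565,  0.0549])), (0.67, array([ 0.5992,  0.0015, -0.003 ])), (0.3, array([ 0.6008, -0.0583,  0.0217]))]
tray_knob [(0.92, array([ 0.6022, -0.1825,  0.0772]))]
bracket_hole [(0.73, array([0.4875, 0.0702, 0.0505]))]
track [(0.74, array([ 0.604 , -0.    , -0.0012]))]
heel1 [(0.73, array([ 0.5119, -0.4527,  0.0184])), (0.58, array([ 0.4507, -0.3037,  0.0187])), (0.46, array([ 0.6094, -0.3434,  0.0148]))]
pin [(0.61, array([0.4439, 0.2869, 0.01  ])), (0.42, array([0.7789, 0.2581, 0.0101]))]
heel1 [(0.81, array([ 0.4504, -0.3003,  0.0162])), (0.76, array([ 0.5148, -0.4496,  0.0134])), (0.7, array([ 0.607 , -0.3422,  0.0142]))]
tin [(0.76, array([ 0.4294, -0.4027,  0.0028]))]
heel1 [(0.94, array([ 0.4473, -0.3032,  0.0143])), (0.9, array([ 0.6081, -0.3432,  0.0155])), (0.86, array([ 0.5179, -0.4473,  0.014 ]))]
lens []
tray_mid [(0.78, array([ 0.5998, -0.0567,  0.0198]))]
lug_hole [(0.73, array([ 0.5043, -0.0514,  0.0529]))]
tray_knob [(0.87, array([ 0.6018, -0.178 ,  0.0783])), (0.22, array([ 0.6   , -0.0544,  0.0199]))]
bracket_hole [(0.66, array([0.4843, 0.0715, 0.0533]))]
track [(0.81, array([0.6024, 0.0025, 0.0009])), (0.55, array([ 0.6006, -0.1782,  0.0779]))]
```

View pics/w2.png

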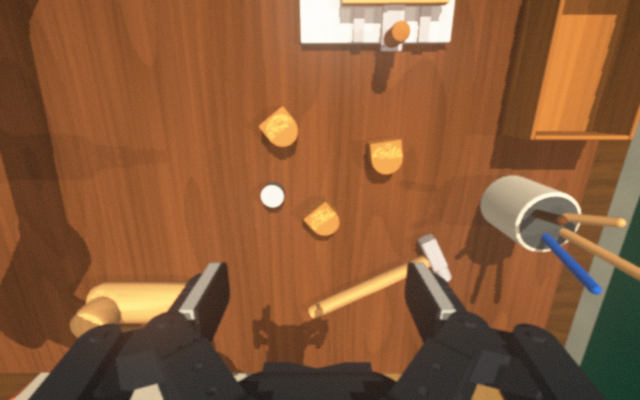

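View pics/w3.png

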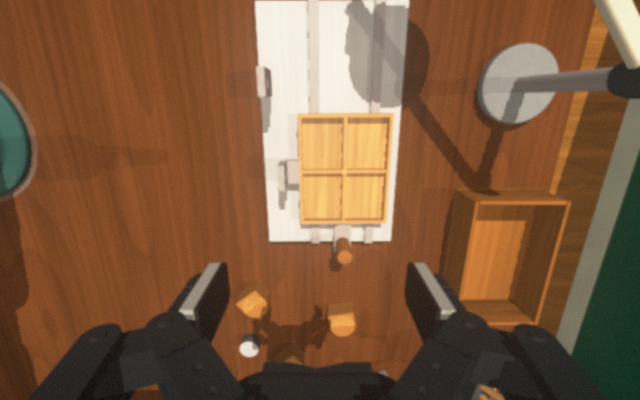

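w2 shows three heels, at (280,127), (386,157) and (322,220), plus the tin at (272,196). w3 shows an empty tray centred at (345,172), with the lens well off to the side. There are three heels in all. Next I'll pick and place heel by heel, with a close look before each grasp.

```bash
cat >> h.py <<'E'
from scipy.optimize import minimize
_t=np.linspace(-np.pi/2,np.pi/2,15)
D=np.vstack([[-.026,-.023],[-.026,.023],np.c_[.023*np.cos(_t[::-1]),.023*np.sin(_t[::-1])]])
def outline(c,x,y,a,z0=0.):
    P=D@np.array([[np.cos(a),np.sin(a)],[-np.sin(a),np.cos(a)]])+[x,y]
    T=np.linalg.inv(c['T']); P=np.vstack([np.c_[P,np.full(len(P),z)] for z in(z0,z0+.032)])
    v=P@T[:3,:3].T+T[:3,3]
    uv=np.c_[c['cx']-c['fx']*v[:,0]/v[:,2],c['cy']+c['fy']*v[:,1]/v[:,2]]
    return cv2.convexHull(uv.astype(np.float32))
def fit(c,reg,xy,z0=0.):
    def cost(p):
        im=np.zeros((400,640),np.uint8)
        cv2.fillPoly(im,[np.round(outline(c,*p,z0)*16).astype(np.int32)],1,shift=4)
        im=im>0; return 1-(im&reg).sum()/max((im|reg).sum(),1)
    best=None
    for a in np.arange(-np.pi,np.pi,np.pi/6):
        s=np.array([[*xy,a]]*4); s[1,0]+=.006; s[2,1]+=.006; s[3,2]+=.25
        r=minimize(cost,s[0],method='Nelder-Mead',options=dict(initial_simplex=s,maxiter=80))
        if best is None or r.fun<best.fun: best=r
    return best.x,1-best.fun
def look_at(xy,z=.25,yaw=np.pi/2,pix=(320,150)):
    s=m.state(); q=down(yaw)
    c=m.read_camera('wrist'); c['T']=np.eye(4)
    c['T'][:3,:3]=rot(q).as_matrix(); c['T'][2,3]=z; c['T']=c['T']@np.array(c['T_tool_cam'])
    o=ray(c,*pix,.016)[:2]
    m.move_pose([xy[0]-o[0],xy[1]-o[1],z],q)
    return cam('wrist')
def find_heel(xy,z0=0.):
    c=look_at(xy)
    g=[p for p in pts(c,'wrist','heel1')]
    rs=m.regions_of('wrist','heel1')
    u,v=px(c,[*xy,z0+.016]); best=None
    for r in rs:
        if r['region'].sum()<200: continue
        yy,xx=np.nonzero(r['region']); d=np.hypot(xx.mean()-u,yy.mean()-v)
        if best is None or d<best[0]: best=(d,r['region'],(xx.mean(),yy.mean()))
    p0=ray(c,*best[2],z0+.02)[:2]
    p,iou=fit(c,best[1],p0,z0)
    return c,p,iou,g
def nearyaw(a,xy):  # equivalent of a (mod pi) nearest q6=0
    n=np.arctan2(xy[1],xy[0])+np.pi/2
    return a+np.pi*round((n-a)/np.pi)
GZ=.020
def grab(p):
    x,y,a=p; off=-.008
    g=np.array([x+off*np.cos(a),y+off*np.sin(a)]); w=nearyaw(a,g)
    m.move_pose([*g,.13],down(w)); m.move_straight([*g,GZ],velocity=.1,contact_N=12)
    m.grasp(); s=m.state(); print('grab',s['tool_pos'].round(3),round(s['width'],3))
    m.move_straight([*g,.14]); s=m.state(); print('lift',round(s['width'],3),s['force'].round(2))
    return round((w-a)/np.pi)%2
def place(b,flip,ty=0.):
    w=nearyaw(ty,b); h=w-np.pi*flip
    t=np.array(b)+np.array([np.cos(h),np.sin(h)])*(-.0065)
    m.move_pose([*t,.14],down(w)); print('pre',round(m.state()['width'],3))
    hit=m.move_straight([*t,.023+GZ+.002],velocity=.08,contact_N=10)
    print('place',hit,m.state()['tool_pos'].round(4),round(m.state()['width'],3)); m.release(); m.move_straight([*t,.16])
E
python3 - <<'E'
from h import *
c,p,iou,g=find_heel((.449,-.302)); print(p.round(3),iou,g)
im=c['pixels'].copy(); cv2.polylines(im,[outline(c,*p).astype(np.int32)],True,(0,0,255)); c['pixels']=im; save(c,'h1.png')
E
```

```text
[ 0.449 -0.301 -0.956] 0.9624553039332538 [(0.79, array([ 0.4492, -0.3008,  0.0157])), (0.7, array([ 0.6073, -0.3417,  0.0143])), (0.59, array([ 0.5162, -0.4454,  0.011 ]))]
```

View pics/h1.png

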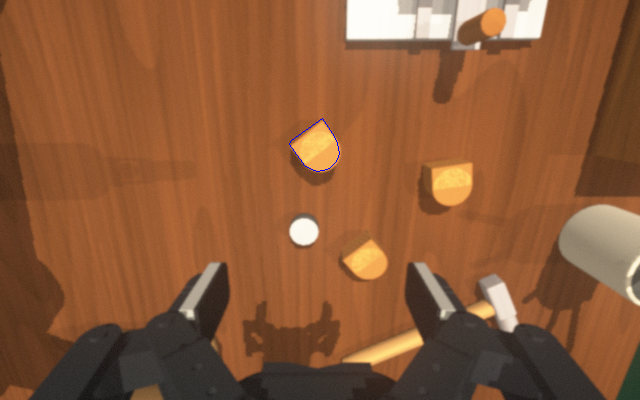

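The outline fits heel 1 at (315,147) closely, with an IoU of 0.96. Next I'll grasp it and place it.

Run:
```python
from h import *
TM=np.array([.6005,-.0565])
f=grab((.449,-.301,-.956)); place(TM+[.033,.047],f)
c=look_at(TM,z=.30,pix=(320,170)); save(c,'p1.png',(160,40,480,280),2)
for l in ['tray_mid','heel1','lug_hole','tray_knob','bracket_hole']: print(l,pts(c,'wrist',l))
print(m.state()['time_s'])
```

```text
grab [ 0.445 -0.295  0.021] 0.525
lift 0.517 [ 0.59  0.12 -0.39]
pre 0.523
place False [ 0.6407 -0.0096  0.0458] 0.521
tray_mid [(0.57, array([ 0.6001, -0.0555,  0.0167])), (0.22, array([ 0.4287, -0.4026,  0.003 ]))]
heel1 [(0.65, array([ 0.6329, -0.0119,  0.0426])), (0.56, array([ 0.6093, -0.3398,  0.0153]))]
lug_hole [(0.82, array([ 0.5025, -0.0553,  0.0576])), (0.34, array([ 0.6089, -0.3394,  0.0167]))]
tray_knob [(0.82, array([ 0.6041, -0.1764,  0.0759]))]
bracket_hole [(0.86, array([0.4841, 0.0671, 0.054 ]))]
29.2167
```

View pics/p1.png

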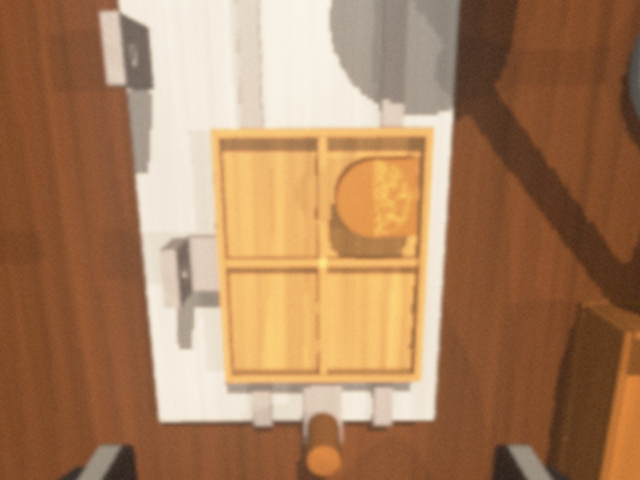

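Heel 1 lies flat in the far-left bay, at crop (380,197). On to the other two.

Run:
```python
from h import *
TM=np.array([.6005,-.0565])
for xy,b in(((.608,-.344),[.033,-.047]),((.515,-.449),[-.033,-.047])):
    c,p,iou,g=find_heel(xy); print(p.round(3),iou,g)
    if iou<.9 or np.hypot(*(p[:2]-xy))>.06: print('CHECK'); break
    f=grab(p)
    if m.state()['width']<.4: print('LOST'); break
    place(TM+b,f)
c=look_at(TM,z=.30,pix=(320,170)); save(c,'p2.png',(160,40,480,280),2)
for l in ['tray_mid','heel1']: print(l,pts(c,'wrist',l))
print(m.state()['time_s'])
```

```text
[ 0.607 -0.343 -1.416] 0.9604486422668241 [(0.76, array([ 0.6118, -0.3419,  0.0158])), (0.66, array([ 0.5159, -0.4474,  0.015 ]))]
grab [ 0.606 -0.335  0.021] 0.521
lift 0.526 [ 0.9   0.31 -0.13]
pre 0.52
place False [ 0.6407 -0.1036  0.0458] 0.522
[ 0.552 -0.43  -0.944] 0.9409780775716695 [(0.56, array([ 0.5544, -0.4346,  0.0177]))]
grab [ 0.548 -0.424  0.021] 0.529
lift 0.521 [-0.66 -0.08 -0.06]
pre 0.526
place False [ 0.5747 -0.1036  0.0457] 0.526
tray_mid [(0.73, array([ 0.5974, -0.056 ,  0.0209]))]
heel1 [(0.71, array([ 0.6356, -0.1005,  0.04  ])), (0.66, array([ 0.57  , -0.1057,  0.0383])), (0.64, array([ 0.63  , -0.0142,  0.0399]))]
50.25
```

View pics/p2.png

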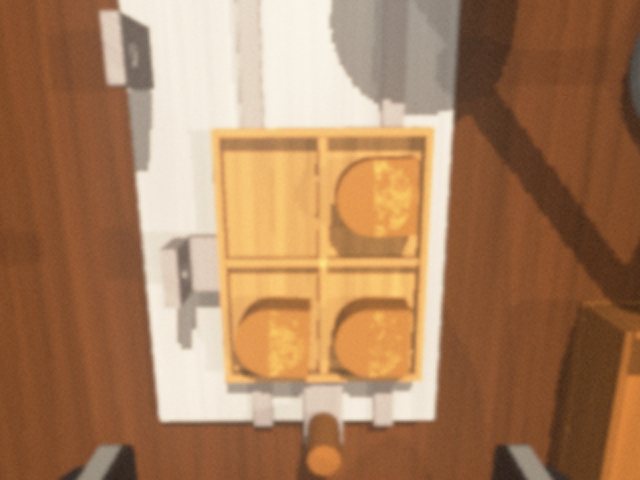

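Heel 3 had been knocked about 4 cm, and the re-detection caught it. p2 shows one heel flat in each of three bays, at (380,197), (275,340) and (375,340). Next I'll push the tray home.

Run:
```python
from h import *
q=down(np.pi/2)
m.grasp()
m.move_pose([.602,-.25,.2],q); m.move_straight([.602,-.25,.052])
hit=m.move_straight([.602,-.205,.052],velocity=.04,contact_N=1.5); print('touch',hit,m.state()['tool_pos'],m.state()['force'])
hit=m.move_straight([.602,.02,.052],velocity=.06,contact_N=14); s=m.state();print('push',hit,s['tool_pos'],s['force'])
m.sleep(.3); s=m.state();print(s['tool_pos'],s['force'])
y=s['tool_pos'][1]
m.move_straight([.602,y-.06,.052]); m.move_straight([.602,y-.06,.25]); m.release()
c=look_at([.56,.06],z=.30,pix=(320,170)); save(c,'p3.png',(100,20,500,320),2)
for l in ['tray_mid','tray_knob','lug_hole','bracket_hole','heel1']: print(l,pts(c,'wrist',l))
c=look_at([.455,.289],z=.25); save(c,'pin1.png',(200,60,440,240),3)
for l in ['pin','pin_tip','sander']: print(l,pts(c,'wrist',l))
print(m.state()['time_s'])
```

```text
touch False [ 0.60205403 -0.20524827  0.05202356] [-0.81467722 -0.43452729  0.3089741 ]
push True [ 0.60161436 -0.0753226   0.05171976] [-1.52098904 -3.29593207  2.79860729]
[ 0.60027083 -0.07536579  0.05073641] [ 0.85714183 -0.59518479 -0.53930587]
tray_mid [(0.78, array([0.5995, 0.0722, 0.02  ]))]
tray_knob [(0.62, array([ 0.6013, -0.0502,  0.0779])), (0.19, array([0.5036, 0.0744, 0.0585]))]
lug_hole [(0.74, array([0.5033, 0.0749, 0.0567]))]
bracket_hole [(0.64, array([0.4796, 0.07  , 0.0546]))]
heel1 [(0.91, array([0.6308, 0.1163, 0.0401])), (0.75, array([0.634 , 0.0262, 0.0404])), (0.68, array([0.5693, 0.0231, 0.0358]))]
pin [(0.91, array([0.4353, 0.4396, 0.0128])), (0.76, array([0.5918, 0.4361, 0.0147])), (0.74, array([0.4397, 0.2905, 0.0079])), (0.6, array([0.775 , 0.2616, 0.0134]))]
pin_tip [(0.72, array([0.7292, 0.2686, 0.0119])), (0.65, array([0.4865, 0.2946, 0.0141])), (0.6, array([0.3988, 0.4071, 0.0167]))]
sander [(0.94, array([0.6223, 0.2944, 0.0029]))]
61.9417
```

View pics/p3.png

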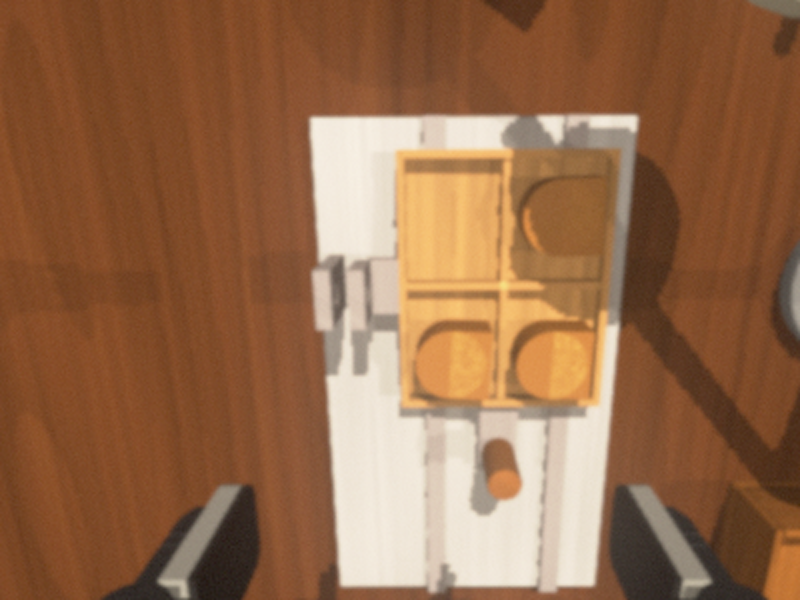

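View pics/pin1.png

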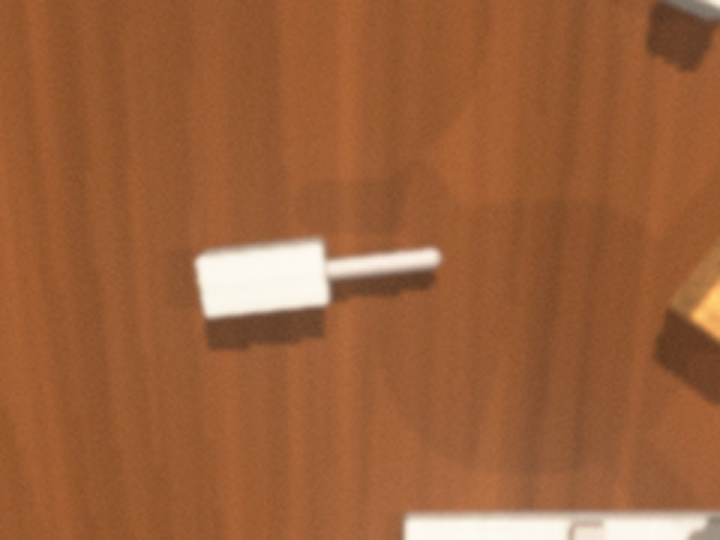

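p3 shows the tray home: lug (360,293) and bracket (328,295) are in line, and three heels are in their bays. pin1 shows the pin with its block at crop (265,278) and its tip at (438,257). Next I'll grasp the pin and insert it.

Run:
```python
from h import *
c=cam('wrist')
f=lambda u,v,z: ray(c,200+u/3,60+v/3,z)[:2]
root=f(328,268,.012); tip=f(438,257,.012)
tc=[f(*k,.024) for k in((197,257),(206,318),(329,300),(323,240))]
back=(tc[0]+tc[1])/2; front=(tc[2]+tc[3])/2; ax=front-back
print(root,tip,back,front,np.arctan2(*(tip-root)[::-1]),np.arctan2(*ax[::-1]),np.linalg.norm(ax),np.linalg.norm(tip-root))
a=(np.arctan2(*(tip-root)[::-1])+np.arctan2(*ax[::-1]))/2
mid=(front+back)/2
w=a+np.pi
m.move_pose([*mid,.12],down(w)); m.move_straight([*mid,.0105],velocity=.08,contact_N=12)
print(m.state()['tool_pos']); m.grasp(); s=m.state(); print(s['tool_pos'],s['width'])
m.move_straight([*mid,.054],velocity=.08); print(m.state()['width'],m.state()['force'])
c=cam('scene'); print(pts(c,'scene','pin_tip'))
```

```text
[0.44363705 0.28820059] [0.48779472 0.2925071 ] [0.39424854 0.28242552] [0.44313996 0.28917777] 0.0972183575182423 0.1372388496187412 0.04935548591705079 0.044367175859637425
[0.41920584 0.28612092 0.01109141]
[0.41906892 0.2860269  0.01082938] 0.2670690000500226
0.2620599219817374 [-0.95901603  0.73866208 -1.48067221]
[(0.72, array([0.7321, 0.2655, 0.0153])), (0.64, array([0.3993, 0.4114, 0.0162])), (0.56, array([0.4878, 0.2922, 0.0558])), (0.46, array([0.6105, 0.4725, 0.0092]))]
```

```bash
cat > ins.py <<'E'
from h import *
q=down(np.pi); X0=.392; Z=.0539
def attempt(dy,dz,y0=.0705):
    y=y0+dy; z=Z+dz
    m.move_straight([X0+.008,y,z],q,velocity=.05)
    hit=m.move_straight([.460,y,z],velocity=.03,contact_N=6)
    s=m.state(); print(dy,dz,hit,s['tool_pos'].round(4),s['force'].round(1),round(s['width'],3),round(s['time_s'],1))
    return s['tool_pos'][0]
E
python3 - <<'E'
from ins import *
m.move_pose([X0,.09,.056],q); s=m.state(); print(s['tool_pos'],s['width'])
c=cam('scene'); print(pts(c,'scene','pin_tip'),pts(c,'scene','bracket_hole')); save(c,'s2.png',(290,130,410,220),5)
c=cam('top'); print(pts(c,'top','pin_tip'),pts(c,'top','bracket_hole'))
for dy,dz in((0,0),(.002,0),(-.002,0)):
    if attempt(dy,dz)>.422: break
E
```

```text
[0.39264288 0.09039487 0.05618632] 0.2657565022899319
[(0.79, array([0.402 , 0.4078, 0.0143])), (0.58, array([0.7349, 0.2667, 0.0154])), (0.47, array([0.6121, 0.4728, 0.0119])), (0.43, array([0.4645, 0.0872, 0.0577]))] [(0.71, array([0.6338, 0.0262, 0.0393])), (0.56, array([0.481 , 0.0731, 0.0523]))]
[(0.68, array([0.6098, 0.4741, 0.0118]))] [(0.95, array([0.4861, 0.071 , 0.0504]))]
0 0 False [0.4598 0.0705 0.0539] [ 0.2 -1.2 -1.1] 0.269 70.2
```

Run:
```python
from ins import *
hit=m.move_straight([.475,.0705,Z],velocity=.02,contact_N=10); s=m.state(); print(hit,s['tool_pos'],s['force'],s['width'])
m.release(); p=m.state()['tool_pos']; m.sleep(.3); m.move_straight([p[0],p[1],.25],velocity=.15)
c=look_at([.48,.07],z=.25); save(c,'p4.png',(180,30,500,270),2.4)
for l in ['pin','pin_tip','bracket_hole','lug_hole','tray_mid','heel1']: print(l,pts(c,'wrist',l))
print(m.state()['time_s'])
```

```text
True [0.46057027 0.07047853 0.05272788] [0.31787438 0.67384122 0.564929  ] 0.27045631612487747
pin [(0.58, array([0.4828, 0.0766, 0.0479])), (0.26, array([0.5679, 0.0219, 0.037 ]))]
pin_tip [(0.76, array([0.5267, 0.0709, 0.0598]))]
bracket_hole [(0.91, array([0.4848, 0.0667, 0.0548])), (0.72, array([ 0.6031, -0.0494,  0.0758]))]
lug_hole [(0.82, array([0.5032, 0.074 , 0.0565]))]
tray_mid [(0.97, array([0.5995, 0.0722, 0.0203]))]
heel1 [(0.91, array([0.5691, 0.0221, 0.0365])), (0.87, array([0.6348, 0.0283, 0.0398])), (0.55, array([0.6334, 0.1167, 0.0393])), (0.49, array([6.045e-01, 2.200e-03, 6.000e-04]))]
74.7
```

View pics/p4.png

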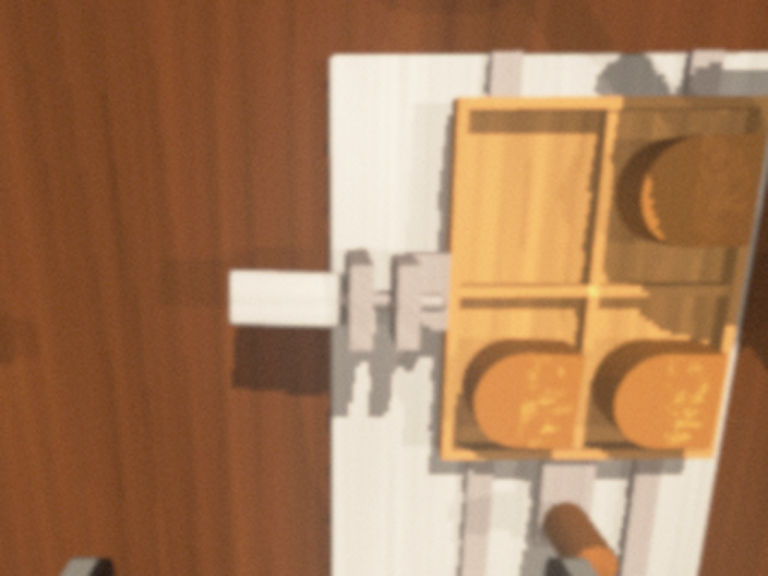

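p4 shows the pin, block at crop (285,298), with its rod through both bracket (360) and lug (410). The tray is still home. Now I'll swing the lens back.

Run:
```python
from h import *
phi=.85
m.move_straight([.45,.2,.36]); m.move_pose(gp(phi,.36),gq(phi))
c=cam('wrist');print(pts(c,'wrist','lens_grip'))
m.move_straight(gp(phi,.229),velocity=.1,contact_N=8); m.grasp(); print(m.state()['width'])
for f in np.linspace(phi,.013,6)[1:]:
    m.move_straight(gp(f,.229),gq(f),velocity=.12)
    s=m.state();print(s['tool_pos'].round(3),s['force'].round(1),round(s['width'],3))
m.sleep(.3);m.release(); p=m.state()['tool_pos']; m.move_straight([p[0],p[1],.36])
c=cam('wrist');print('w',pts(c,'wrist','lens'),pts(c,'wrist','lens_grip'))
m.move_pose([.35,.5,.4],down(np.pi/2+.9))
for n in('top','scene'):
    c=cam(n); save(c,n+'9.png',(180,120,500,300) if n=='top' else (150,130,520,300),2)
    for l in['lens','tray_mid','lens_grip','tin','sander','heel1','pin']: print(n,l,pts(c,n,l))
print(m.state()['time_s'])
```

```text
[(0.92, array([0.6421, 0.3168, 0.2531]))]
0.24344027884328867
[0.6   0.275 0.229] [-1.5 -1.5  3.8] 0.242
[0.57  0.23  0.229] [-1.  -1.5  3.6] 0.24
[0.547 0.181 0.229] [ 0.1 -1.7  4.6] 0.236
[0.533 0.128 0.229] [ 0.7 -2.   5.5] 0.238
[0.528 0.074 0.229] [ 1.8 -1.6  4.9] 0.242
w [] [(0.56, array([0.5275, 0.0722, 0.2517]))]
top lens [(0.73, array([0.6052, 0.0747, 0.1982]))]
top tray_mid [(0.63, array([0.5999, 0.0717, 0.0219]))]
top lens_grip [(0.59, array([0.5302, 0.0715, 0.2591]))]
top tin [(0.43, array([ 0.4283, -0.4035,  0.002 ]))]
top sander [(0.61, array([ 0.6233,  0.291 , -0.0048]))]
top heel1 [(0.76, array([0.5642, 0.0197, 0.0379])), (0.66, array([0.6328, 0.0234, 0.0402]))]
top pin [(0.69, array([0.7793, 0.259 , 0.0107])), (0.58, array([0.4816, 0.0689, 0.05  ])), (0.42, array([0.4356, 0.4378, 0.0113]))]
scene lens [(0.79, array([0.61  , 0.0737, 0.1982]))]
scene tray_mid [(0.94, array([0.6001, 0.0774, 0.019 ]))]
scene lens_grip [(0.85, array([0.523 , 0.0755, 0.2543])), (0.52, array([0.6347, 0.0217, 0.0375]))]
scene tin [(0.41, array([ 0.4268, -0.4048, -0.001 ]))]
scene sander [(0.58, array([ 0.6177,  0.2952, -0.0013]))]
scene heel1 [(0.82, array([0.6305, 0.1201, 0.0374])), (0.82, array([0.5663, 0.0263, 0.0382])), (0.55, array([0.6374, 0.0235, 0.0361]))]
scene pin [(0.61, array([0.7771, 0.2635, 0.0158])), (0.48, array([0.5964, 0.4319, 0.0127]))]
86.825
```

View pics/scene9.png

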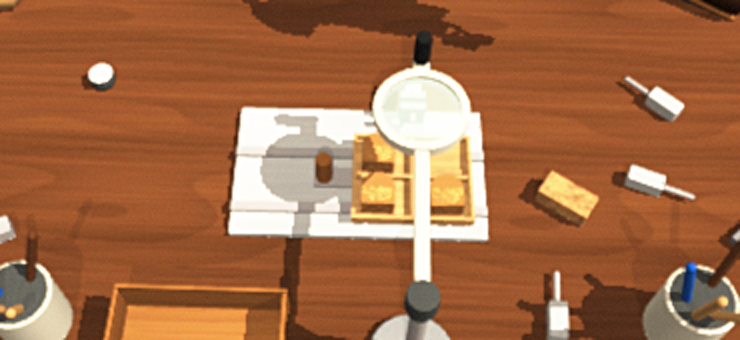

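The lens stands over the tray, 5–10 mm from its middle by two cameras. The three heels show in the tray, and the tin at crop (101,76) and cork block at (567,197) have not moved. Handing in.

```bash
python3 -c "
from rig import manip as m
m.sleep(.3); print(m.close_job())"
```

```text
the job is handed in; nothing more can be done
None
```

The job is done and handed in after about 87 s of robot time; no verdict is reported.

I swung the magnifier clear, laid the three heels present flat in three bays, and pushed the tray to its stop. I then put the pin nearest the robot through the bracket and lug, and swung the lens back over the tray. One heel had been knocked about 4 cm aside; I found it again before grasping it.

**Last checks**
- **Lens:** it stands about 5 mm (top camera) to 10 mm (scene camera) from the tray's middle.
- **Heels:** each lies in its own bay. The top camera's network listed only two of the three; the scene camera and the earlier wrist view showed all three.
- **Tray:** its middle stayed at about (0.600, 0.072), with the lug in line with the bracket. I had no direct reading of the slide; that it is home rests on the contact stop, this alignment and the pin passing through.
- **Pin:** the wrist picture taken after I let go showed the rod through both holes and the block within about 3 mm of the bracket.
- **Tin and cork block:** unmoved, within measurement error.

No check failed. I saw no slackening of the grip.

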